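# Put the thimble stock away and bolt the chest

### The arm

A 6-joint arm with a two-finger parallel gripper is mounted at the origin on the work surface. World frame = base frame: x ahead of the robot, y to its left, z up, the work surface at z = 0. Lengths are in m, angles in rad, forces in N, time in s.
With the tool pointing down it reaches from about 0.425 to 0.95 m from the base axis. Payload 14.7 kg.
Tool frame: the origin (TCP) lies at the very end of the fingers, on their centre line; the grasp point (between the pads) lies arm.hold_point_z behind it (arm.hold_point_z is the distance from the TCP to the grasp point, in m); z points along the fingers, y is the line along which they close (so a half turn about z gives the same grasp; the last joint's range is limited). The gripper opens to 85 mm and grips with 20 to 120 N. Pads are 22 mm wide; open, the fingers measure 114 mm over their backs; the gripper's body (76 mm by 85 mm) begins 54 mm behind the grasp point. The pads swing forward as they close: fully open they stand 13 mm farther back than shut.
Start: joints at [-1.272, 0.48, 1.596, -0, 1.065, -0.047], TCP at [0.22, -0.612, 0.231] pointing down, gripper open.
Joint ranges: [-2.75, 2.75], [-0.82, 2.05], [0.23, 2.67], [-1.56, 4.7], [0.09, 2.69], [-2.92, 2.92]. Speed limits (rad/s): [1.89, 1.89, 2.39, 3.01, 3.01, 3.01].

### API

Orientations are given as [roll, pitch, yaw] about the fixed x, y, z axes, in that order (R = Rz(yaw) Ry(pitch) Rx(roll)).
In Python, from bench import arm gives the robot as it stands. Calls block until the motion is done:
- arm.move_ptp(position, orientation): joint-space move of the TCP to a pose.
- arm.move_straight(position, rot=None, speed=0.15): straight line of the TCP; rot=None keeps the orientation; speed is the mean speed in m/s.
- arm.goto_joints(angles): joint-space move.
- arm.grip(opening, squeeze=None): finger opening in m; squeeze is the grip in N (None keeps the last); returns when the fingers have stopped.
- arm.wait(seconds).
- arm.inverse_kinematics(position, orientation): joint angles nearest the present ones, or None.
- arm.camera(name): name is "scene" or "top" or "wrist"; returns a dict with "img" (420x560x3 uint8, red, green, blue), "fx", "fy", "cx", "cy" (pixels), "cam_to_world" (4x4, takes a point from camera to world coordinates). Camera axes: x right, y down, z forward; pixel columns grow to the right and rows downward; lengths in m; the calibration is good to about 2 mm. A picture is of the moment at which its call begins. There is no depth.
A pose or a line that the arm cannot do raises arm.IKError and nothing moves.
- arm.sign_off(): hands the job in; it is judged then, once.
Trained networks look in a picture, given as the dict that the camera call returned (one of the last four; its "shot" number tells which), for a name from the list of things; names that differ only in an ending like _2 or _b are one class to them, and where a whole thing is asked for, a point or a joint stands for the part that bears it (a point fixed in the world has none). Each returns a list of dicts, best first, with "score" (0 to 1); they miss things now and then, are a little off and sometimes report something else, mostly with a low value. They report only what shows in the picture. A call takes as long as a camera call. They do not tell look-alikes from the thing itself.
- arm.look_for(picture, name): "rect" ([left, top, right, bottom] in pixels, round what is visible of it).
- arm.masks_of(picture, name): "region" (420x560 bool, what is visible of it) and "rect" ([left, top, right, bottom] in pixels, round what is visible of it).
Readings, each from a call of its own:
- arm.current_time(): time.
- arm.current_joint_pos(): joint angles.
- arm.current_qd(): joint speeds.
- arm.current_joint_efforts(): joint torques, N m.
- arm.current_eef_pos(): TCP position.
- arm.current_eef_rot(): TCP orientation.
- arm.current_ft_force(): force on the tool from outside, world axes, zero at the start.
- arm.current_torque(): the same for the moment, N m.
- arm.current_opening(): finger opening in m.
- arm.current_finger_force(): force on a finger pad.
Only numpy, scipy, OpenCV 4.12 (cv2) and the standard library are available. Lean on these libraries where they do the work, as an engineer would, in place of code of your own. Each camera call takes 0.05 s, during which the arm holds its last target. There are 200 camera calls.

### The job

Put the short green canister and the loose wooden thimble block away in the open stock chest, both right way up on its floor. Then close the lid fully and, only once it is shut, slide the bolt on the lid fully home through its keeper. Leave the tall canister and the small thimbles where they stand.

Things in the scene. Friction and masses are not known exactly. Their poses are not given: they have to be found in the camera images.
- chest: wooden stock chest fixed to the cart, outer size 170 (x) x 260 (y) x 112 mm high, walls and floor 10 mm thick, so 150 x 240 mm inside. Origin: centre of its underside; x points from its front to its hinge side, y along its length, z up. A keeper post 32 mm thick stands against its -y end
- chest_in (a point): centre of the chest's inner floor, 10 mm above the cart top
- lid_hinge (a point): middle of the lid's hinge axis, which runs along the chest's y at the +x rim, 112 mm up
- lid (a joint): angle of the wooden lid (170 x 260 x 12 mm, stiff hinge that stays where it is left, about 4 N at its edge to move): 0 = shut flat on the chest, 1.57 = upright; it starts standing open. To close it the front edge swings up and over towards the chest's -x
- lid_knob (a point): centre of the steel ball knob (26 mm diameter, on a stem 12 mm thick and 30 mm high) on the lid's outer face, 135 mm from the hinge axis along the lid, 44 mm off the plane of the lid's underside (32 mm off its outer face), 60 mm towards the chest's +y; with the lid open it points away from the robot
- bolt (a joint): travel in m of the steel barrel bolt on the lid: 0 = drawn right back, 0.045 = fully home through the keeper; it slides towards the chest's -y and takes about 2 N
- bolt_knob (a point): on the bolt's upright round finger post (12 mm diameter), 6 mm below its top; with the lid shut the post stands 40 mm above the bolt rod's centre line, which is 14 mm above the lid's outer face. The rod is 12 mm thick and 150 mm long and runs in two guides 26 mm tall above the lid; the post travels between them
- keeper (a point): centre of the steel keeper's opening (20 mm wide, 30 mm high) on the post at the chest's -y end, 138 mm above the cart top
- canister: the short dark green tin canister with screw cap, 60 mm diameter, 92 mm tall; origin: centre of its underside, z up its axis. Stands on a cork mat 4 mm thick
- block: loose wooden thimble block, 130 mm long (x), 44 mm wide (y), 36 mm high, with four pegs 18 mm thick and 22 mm tall in a row on top; origin: centre of its underside. Lies on the cork mat, pegs up. (Another is clamped in the vise: not that one)
- tall_canister: the tall dark green canister, 60 mm diameter, 160 mm tall, on the mat; origin: centre of its underside. To be left
- brass_thimble1: brass thimble, 23 mm diameter, 25 mm tall, on the mat; origin: centre of its underside. To be left
- brass_thimble2: second brass thimble, same size, on the mat. To be left
- white_thimble: chipped white porcelain thimble, 23 mm diameter, 25 mm tall, on the cart top. To be left
Mind the look-alikes: they are no part of the job. Leave any yellow look-alike of the block alone. Leave any purple look-alike of the canister alone.

How it is judged:
On the way, in this order (a step that is already met when the one before it is completed fails the run):
1. the short canister and the loose thimble block are in the chest, on its floor, right way up (x of canister in the frame of chest between -0.075 and 0.075 m and y of canister in the frame of chest between -0.12 and 0.12 m and z of each of canister, block in the frame of chest below 0.018 m and angle between each of canister, block's own z axis and vertical below 0.15 rad and x of block in the frame of chest between -0.075 and 0.075 m and y of block in the frame of chest between -0.12 and 0.12 m), for 0.2 s.
2. the lid is shut while the bolt is still drawn back (value of joint lid below 0.03 rad and value of joint bolt below 0.02 m), for 0.2 s.
At the end, for the whole second after the job is handed in: The short canister and the loose thimble block are at rest on the chest's floor, upright within 0.15 rad; the lid is shut within 0.03 rad; the bolt is home, at least 40 of its 45 mm (all of step 1 and linear speed of each of canister, block below 0.02 m/s and value of joint lid below 0.03 rad and value of joint bolt above 0.04 m); the robot touches nothing.
It fails at once if the bolt is pushed out (more than 20 mm) while the lid is open (value of joint lid above 0.1 rad and value of joint bolt above 0.02 m).
It fails at once if the tall canister or a small thimble is moved more than 40 mm (distance of any of tall_canister, brass_thimble1, brass_thimble2, white_thimble from where it was at the start of the episode above 0.04 m).
It fails at once if the tall canister is tipped (angle between tall_canister's own z axis and vertical above 0.5 rad).
It also fails if it takes over 72 s, if anything falls off the work surface, if the arm or the gripper's body presses on something with over 40 N, if the wrist force passes 120 N, or if a joint passes its speed limit or range.

## Working session

There is one attempt and no reset: what is moved stays moved. The work goes in short steps, each a Python script; the robot and the scene stay as the last script left them, time stands still between calls to the robot, and variables do not carry over. Pictures are saved under pics/ and viewed, at most 13 in all, crops included, and the job is handed in when it is done.

```bash
mkdir -p pics; ls
python3 - <<'E'
from bench import arm
import cv2,numpy as np
print(arm.hold_point_z, arm.current_time(), arm.current_eef_rot())
for n in ["scene","top"]:
    p=arm.camera(n); cv2.imwrite(f"pics/{n}0.png",p["img"][:,:,::-1])
    print(n,p["fx"],p["cx"],p["cy"],np.round(p["cam_to_world"],4).tolist())
    for t in ["chest","lid","bolt","canister","block","tall_canister","brass_thimble1","white_thimble","lid_knob","bolt_knob","keeper"]:
        print(t,[(np.round(d["rect"]).astype(int).tolist(),round(float(d["score"]),2)) for d in arm.look_for(p,t)][:4])
E
```

```text
pics
0.0187 0.0 [-3.14038353e+00 -1.39082748e-05  3.45806291e-01]
scene 439.4347418474622 281.3410826475503 211.9443973111881 [[-0.219, 0.7673, -0.6028, 1.1774], [0.9756, 0.1614, -0.149, 0.1963], [-0.017, -0.6207, -0.7839, 0.9531], [0.0, 0.0, 0.0, 1.0]]
chest []
lid [([117, 160, 235, 231], 0.9)]
bolt [([110, 170, 176, 198], 0.54)]
canister [([293, 278, 320, 318], 0.89), ([298, 190, 329, 230], 0.7)]
block [([356, 199, 391, 248], 0.66), ([406, 205, 461, 234], 0.61)]
tall_canister [([326, 217, 359, 274], 0.63)]
brass_thimble1 [([290, 263, 301, 272], 0.43)]
white_thimble [([248, 286, 262, 301], 0.45), ([111, 150, 264, 260], 0.37)]
lid_knob [([114, 160, 234, 236], 0.84)]
bolt_knob [([114, 172, 176, 199], 0.82)]
keeper [([112, 144, 262, 256], 0.79)]
top 400.600604864178 273.82273056894013 215.2559950890676 [[0.0156, -0.9934, 0.114, 0.4322], [-0.9999, -0.015, 0.0063, 0.0215], [-0.0046, -0.1141, -0.9935, 1.0979], [0.0, 0.0, 0.0, 1.0]]
chest [([298, 157, 438, 270], 0.75), ([365, 160, 438, 180], 0.31)]
lid [([307, 156, 440, 198], 0.78)]
bolt [([370, 157, 438, 182], 0.73)]
canister [([227, 142, 248, 169], 0.97), ([230, 240, 255, 263], 0.77), ([172, 198, 178, 204], 0.64)]
block [([174, 231, 203, 285], 0.64), ([100, 264, 153, 280], 0.58)]
tall_canister [([190, 184, 225, 218], 0.92), ([171, 229, 205, 282], 0.59)]
brass_thimble1 [([250, 191, 256, 198], 0.57), ([174, 200, 177, 206], 0.38)]
white_thimble [([278, 162, 284, 166], 0.43)]
lid_knob [([307, 158, 438, 201], 0.66)]
bolt_knob [([368, 158, 439, 182], 0.71), ([297, 157, 439, 274], 0.19)]
keeper [([299, 160, 438, 272], 0.74), ([306, 158, 439, 198], 0.65)]
```

View pics/scene0.png

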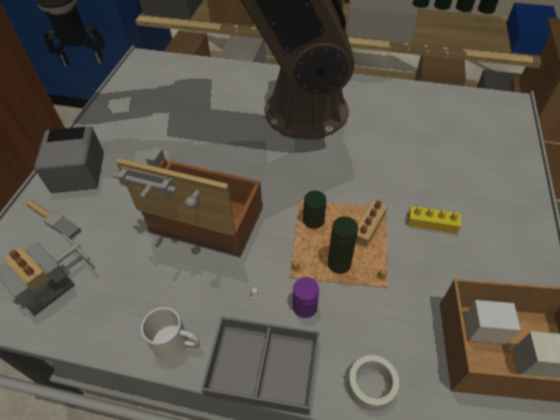

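View pics/top0.png

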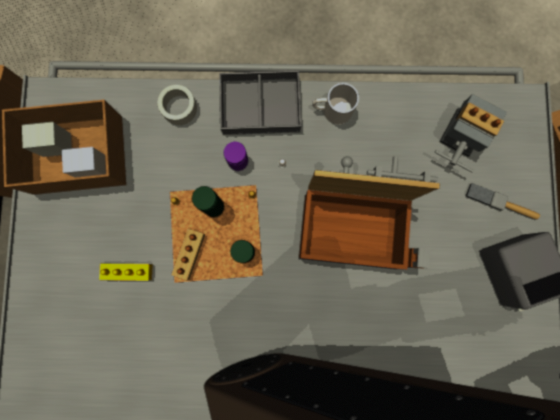

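In the pictures, the canister candidates are:
- short green tin: scene (315,210), top (242,252). This is my choice.
- purple look-alike: scene (306,297), top (235,155).
- tall green canister: scene (342,245), top (207,201).

The block candidates are:
- wooden block on the mat: scene (372,222), top (187,256). This is my choice.
- yellow look-alike: scene (435,218), top (125,272).
- clamped block in the vise: scene (25,265), top (482,115).

The open chest is at top (356,230), with the keeper at its right end, about (414,258).

Run:
```python
from bench import arm
import cv2,numpy as np,pickle
out=[]
for k,pos in enumerate([(0.44,-0.25,0.38),(0.44,-0.10,0.38),(0.42,0.10,0.36),(0.42,0.22,0.36)]):
    arm.move_ptp(pos,[np.pi,0,0]); 
    p=arm.camera("wrist"); cv2.imwrite(f"pics/w{k}.png",p["img"][:,:,::-1]); 
    if k==0: print(p["fx"],p["cx"],p["cy"])
    print(arm.current_time(),np.round(p["cam_to_world"],4).tolist(),np.round(arm.current_joint_pos(),2))
    m={}
    for t in (["chest","lid","keeper","bolt"] if k<2 else ["canister","block","tall_canister"]):
        m[t]=arm.masks_of(p,t); print(t,[(np.round(d["rect"]).astype(int).tolist(),round(float(d["score"]),2)) for d in m[t]][:4])
    out.append((p,m))
for n in ["scene","top"]:
    p=arm.camera(n); m={t:arm.masks_of(p,t) for t in ["canister","block","tall_canister","chest","lid"]}
    for t in m: print(n,t,[(np.round(d["rect"]).astype(int).tolist(),round(float(d["score"]),2)) for d in m[t]][:4])
    out.append((p,m))
pickle.dump(out,open("out.pkl","wb"))
a=[cv2.resize(o[0]["img"][:,:,::-1],(400,300)) for o in out[:4]]
cv2.imwrite("pics/w_all.png",np.vstack([np.hstack(a[:2]),np.hstack(a[2:])]))
```

```text
301.93471937643625 277.6624521950246 211.8439802319502
2.8917 [[-0.0017, -0.963, -0.2694, 0.5081], [-1.0, 0.0016, 0.0006, -0.2503], [-0.0002, 0.2694, -0.963, 0.5223], [0.0, 0.0, 0.0, 1.0]] [-0.58  0.15  1.71 -0.    1.29  0.99]
chest [([48, 0, 376, 198], 0.93)]
lid [([50, 0, 373, 62], 0.95)]
keeper [([50, 2, 372, 199], 0.59)]
bolt []
3.7917 [[-0.0001, -0.9633, -0.2685, 0.5083], [-1.0, 0.0002, -0.0002, -0.0993], [0.0002, 0.2685, -0.9633, 0.5229], [0.0, 0.0, 0.0, 1.0]] [-0.29  0.06  1.81 -0.    1.27  1.28]
chest [([227, 0, 560, 201], 0.75)]
lid [([229, 0, 560, 62], 0.79)]
keeper [([229, 2, 560, 196], 0.96)]
bolt []
4.8667 [[-0.0009, -0.9632, -0.2687, 0.4885], [-1.0, 0.001, 0.0, 0.0999], [0.0002, 0.2687, -0.9632, 0.5028], [0.0, 0.0, 0.0, 1.0]] [ 0.16  0.04  1.88 -0.    1.22  1.73]
canister [([253, 130, 295, 176], 0.55), ([131, 45, 153, 64], 0.26)]
block [([35, 170, 126, 205], 0.88), ([366, 0, 560, 178], 0.64), ([153, 109, 205, 198], 0.57)]
tall_canister [([156, 0, 239, 84], 0.64)]
5.6167 [[-0.0004, -0.9631, -0.2693, 0.4883], [-1.0, 0.0004, -0.0001, 0.2206], [0.0003, 0.2693, -0.9631, 0.5024], [0.0, 0.0, 0.0, 1.0]] [ 0.42  0.11  1.8  -0.    1.23  1.99]
canister [([333, 130, 383, 177], 0.85)]
block [([110, 167, 198, 201], 0.82), ([230, 109, 282, 197], 0.61)]
tall_canister [([276, 0, 334, 86], 0.91)]
scene canister [([295, 276, 320, 320], 0.88), ([301, 190, 328, 231], 0.77)]
scene block [([407, 206, 459, 233], 0.66), ([354, 197, 390, 248], 0.61)]
scene tall_canister [([327, 214, 361, 273], 0.83)]
scene chest [([115, 145, 265, 257], 0.62)]
scene lid [([114, 161, 239, 234], 0.63)]
top canister [([224, 142, 249, 172], 0.8), ([235, 242, 256, 262], 0.7), ([179, 231, 205, 282], 0.59)]
top block [([179, 232, 205, 283], 0.84)]
top tall_canister [([189, 188, 225, 219], 0.89)]
top chest [([297, 158, 441, 270], 0.95)]
top lid [([307, 158, 440, 196], 0.69)]
```

View pics/w_all.png

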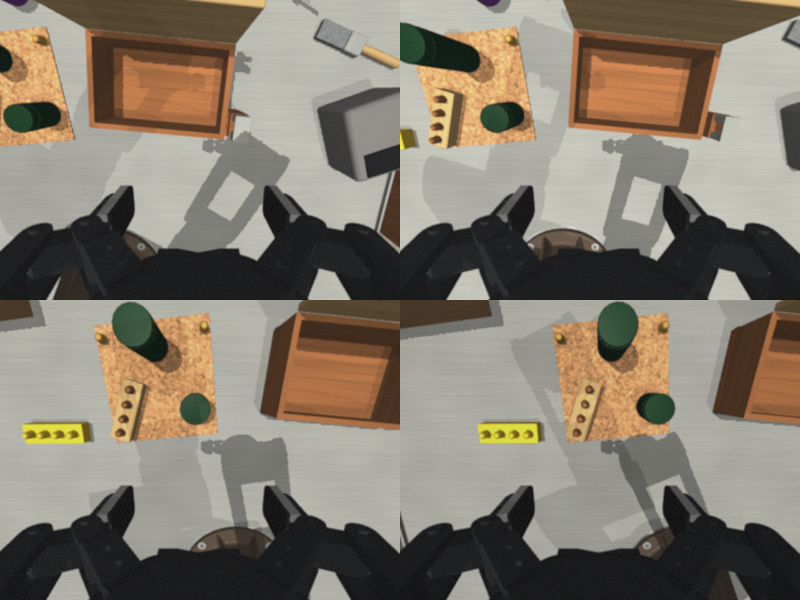

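The wrist views show the chest in the upper two frames with its front rim corners clear. In the lower two, the mat holds the short canister at about (195,408), the wooden block at (128,410), the tall canister behind, and the yellow block off the mat at (55,433). Next I'll take close crops to check the choice and get the chest corners.

```bash
cat > fit.py <<'E'
import numpy as np,cv2
from scipy.optimize import minimize
def proj(p,X):
    T=np.linalg.inv(p["cam_to_world"]); c=np.asarray(X)@T[:3,:3].T+T[:3,3]
    return np.c_[p["fx"]*c[:,0]/c[:,2]+p["cx"],p["fy"]*c[:,1]/c[:,2]+p["cy"]]
def hullmask(p,X):
    m=np.zeros(p["img"].shape[:2],np.uint8); h=cv2.convexHull((proj(p,X)*16).astype(np.int32))
    cv2.fillConvexPoly(m,h,1,cv2.LINE_8,4); return m.astype(bool)
a=np.linspace(0,2*np.pi,40,endpoint=False)
def cyl(r,h): return np.vstack([np.c_[r*np.cos(a),r*np.sin(a),0*a+z] for z in (0,h)])
def box(l,w,h): return np.array([[i*l/2,j*w/2,k] for i in(-1,1) for j in(-1,1) for k in(0,h)])
def place(M,q):
    x,y,z,t=q; c,s=np.cos(t),np.sin(t)
    return M@np.array([[c,-s,0],[s,c,0],[0,0,1]]).T+[x,y,z]
BLOCK=np.vstack([box(.13,.044,.036)]+[cyl(.009,.022)+[(i-1.5)*.03,0,.036] for i in range(4)])
CAN=cyl(.03,.092); TALL=cyl(.03,.16)
def fit(M,q0,views):
    def c(q):
        s=0
        for p,m in views:
            h=hullmask(p,place(M,q)); s+=1-(h&m).sum()/max(1,(h|m).sum())
        return s
    r=None
    for k in range(3):
        r=minimize(c,q0,method="Nelder-Mead",options=dict(initial_simplex=np.vstack([q0]+[np.array(q0)+d for d in np.diag([.012,.012,.008,.15])/(k+1)]),xatol=1e-4,fatol=1e-4)); q0=r.x
    return r.x,r.fun/len(views)
E
python3 - <<'E'
import pickle; from fit import *
out=pickle.load(open("out.pkl","rb"))
print({k:None for k in out[0][1]["chest"][0]})
def pick(v,t,rect):
    c=[d for d in out[v][1][t] if abs(np.array(d["rect"])-rect).max()<9]; return (out[v][0],c[0]["region"])
for n,M,t,q0,rs in [("can",CAN,"canister",[.455,.1,.004,0],{2:[253,130,295,176],3:[333,130,383,177],4:[301,190,328,231],5:[235,242,256,262]}),
 ("block",BLOCK,"block",[.44,.23,.004,1.3-1.57+3.14-1.57-3.14+1.57],{2:[153,109,205,198],3:[230,109,282,197],4:[354,197,390,248],5:[179,232,205,283]}),
 ("tall",TALL,"tall_canister",[.58,.19,.004,0],{4:[327,214,361,273],5:[189,188,225,219]})]:
    for vs in (list(rs),list(rs)[:2],list(rs)[-2:]):
        print(n,vs,fit(M,q0,[pick(v,t,rs[v]) for v in vs]))
a=cv2.resize(out[0][0]["img"][20:210,80:380,::-1],None,fx=2,fy=2,interpolation=cv2.INTER_CUBIC)
b=cv2.resize(out[3][0]["img"][80:220,150:450,::-1],None,fx=2,fy=2,interpolation=cv2.INTER_CUBIC)
cv2.imwrite("pics/crop.png",cv2.resize(np.vstack([a[:310],b]),None,fx=1,fy=1))
cv2.imwrite("pics/crop1.png",cv2.resize(out[1][0]["img"][20:210,220:520,::-1],None,fx=2,fy=2,interpolation=cv2.INTER_CUBIC))
E
```

```text
{'rect': None, 'score': None, 'region': None}
can [2, 3, 4, 5] (array([ 0.45575423,  0.10747106, -0.00053988,  0.02322688]), np.float64(0.08809061188231154))
can [2, 3] (array([ 0.45661067,  0.10630919, -0.00662743,  0.10916993]), np.float64(0.06064405284298019))
can [4, 5] (array([0.4575119 , 0.10713766, 0.00175065, 0.04869083]), np.float64(0.08850109411601376))
block [2, 3, 4, 5] (array([ 0.44771764,  0.25428167, -0.00106008, -0.31099931]), np.float64(0.17569147807733673))
block [2, 3] (array([ 0.44756845,  0.25433646, -0.00137642, -0.31158773]), np.float64(0.04540926469549783))
block [4, 5] (array([ 0.4459301 ,  0.25527058, -0.00091134, -0.26568409]), np.float64(0.2930283599028304))
tall [4, 5] (array([ 0.57747744,  0.19394656, -0.00082117,  0.17750482]), np.float64(0.05670087275386704))
tall [4, 5] (array([ 0.57747744,  0.19394656, -0.00082117,  0.17750482]), np.float64(0.05670087275386704))
tall [4, 5] (array([ 0.57747744,  0.19394656, -0.00082117,  0.17750482]), np.float64(0.05670087275386704))
```

View pics/crop.png

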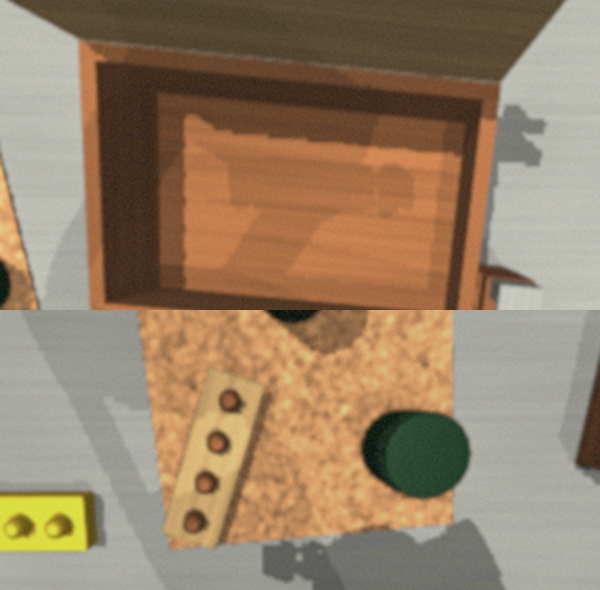

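View pics/crop1.png

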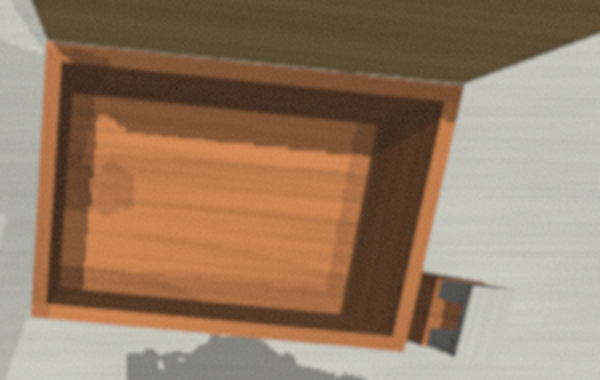

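The crops confirm the plain wooden block with brown pegs on the mat, the dark green short tin, and a chest with sharp rim corners. I'll fit the chest pose and rim height from the corner pixels in the two views, then pick the block.

Run:
```python
import pickle; from fit import *
from scipy.optimize import least_squares
out=pickle.load(open("out.pkl","rb"))
o=lambda sx,sy:[sx*.085,sy*.13,0]; i=lambda sx,sy:[sx*.075,sy*.12,0]
A=[(0,o(1,1),(120,41)),(0,i(1,1),(128.5,51)),(0,i(1,-1),(320,70)),(0,o(1,-1),(329.5,61.5)),(0,i(-1,1),(133,170.5)),
(1,o(1,1),(245,41)),(1,i(1,1),(252,51.5)),(1,i(1,-1),(442.5,71.5)),(1,o(1,-1),(451.5,62.5)),(1,i(-1,1),(245,171)),(1,o(-1,1),(236.5,178.5)),(1,i(-1,-1),(417,187)),(1,o(-1,-1),(422,195))]
f=lambda q:np.concatenate([proj(out[v][0],place(np.array([m]),q))[0]-px for v,m,px in A])
r=least_squares(f,[.51,-.2,.11,-.08]); print("chest xyrim yaw",r.x.round(4),"rms px",np.sqrt((r.fun**2).mean()))
print(r.fun.reshape(-1,2).round(1).tolist())
pickle.dump(r.x,open("chest.pkl","wb"))
c=r.x
# keeper: bearing in chest frame at z .13 of crop px
for v,px in [(1,(440,175)),(1,(430,160)),(1,(425,192))]:
    p=out[v][0];R=p["cam_to_world"];d=R[:3,:3]@[(px[0]-p["cx"])/p["fx"],(px[1]-p["cy"])/p["fy"],1];X=R[:3,3]+d*(.138-R[2,3])/d[2]
    dx,dy=X[:2]-c[:2];print("keeper px",px,"chest frame",dx*np.cos(c[3])+dy*np.sin(c[3]),-dx*np.sin(c[3])+dy*np.cos(c[3]))
```

```text
chest xyrim yaw [ 0.514  -0.1794  0.1096 -0.0916] rms px 0.753274215640592
[[0.5, -0.1], [0.5, -0.3], [1.9, -0.3], [1.4, 0.3], [0.7, 1.0], [-1.3, 0.3], [-0.7, -0.5], [-0.7, -1.1], [0.1, -0.0], [-1.2, 0.7], [-0.4, -0.3], [-0.7, 0.4], [-0.2, 0.1]]
keeper px (440, 175) chest frame -0.052085154643466074 -0.13308565709399636
keeper px (430, 160) chest frame -0.03454899138104931 -0.11603531397055596
keeper px (425, 192) chest frame -0.07566105331055702 -0.11888607441521269
```

```bash
cat > h.py <<'E'
from bench import arm
import numpy as np,pickle
C=pickle.load(open("chest.pkl","rb")); psi=C[3]; pi=np.pi
def W(x,y,z): return [C[0]+x*np.cos(psi)-y*np.sin(psi),C[1]+x*np.sin(psi)+y*np.cos(psi),z]
D=lambda yaw:[pi,0,yaw]
def st(s): print(s,"t",round(arm.current_time(),2),"F",np.round(arm.current_ft_force(),1),"p",np.round(arm.current_eef_pos(),4),"open",round(float(arm.current_opening()),4),round(float(np.max(arm.current_finger_force())),1),flush=True)
E
python3 - <<'E'
from h import *
b=[.4475,.2545]; o=D(-.311)
arm.grip(.085,40)
arm.move_ptp(b+[.12],o); st("above")
arm.move_straight(b+[.009],speed=.12); st("down")
arm.grip(0.03,40); st("grip")
arm.move_straight(b+[.06],speed=.12); st("lift")
import cv2
p=arm.camera("wrist"); q=arm.camera("scene")
cv2.imwrite("pics/lift.png",np.hstack([cv2.resize(p["img"],(400,300)),cv2.resize(q["img"][120:330,230:510],(400,300))])[:,:,::-1])
E
```

```text
above t 7.55 F [ 0.3 -0.3  1.1] p [0.4482 0.2548 0.1209] open 0.0848 0.0
down t 8.62 F [ 0.1 -0.3  0.1] p [0.4479 0.2547 0.0096] open 0.0851 0.0
grip t 9.08 F [-1.4 -0.2  8.6] p [0.4477 0.2546 0.0095] open 0.0433 40.4
lift t 9.66 F [-1. -0. -2.] p [0.4474 0.2545 0.0599] open 0.0439 41.0
```

View pics/lift.png

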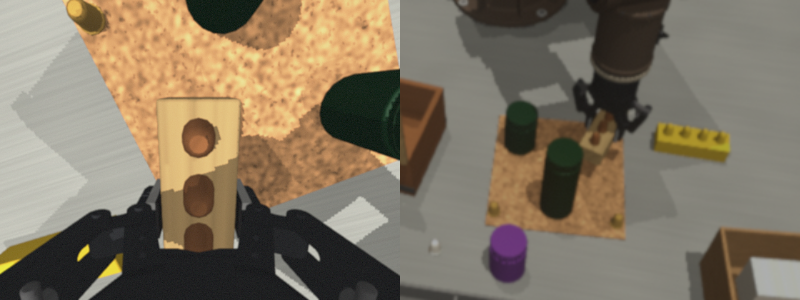

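The block is held squarely: in the left frame it sits centred between the pads at about (200,170), and the canisters are undisturbed. Next I'll place it in the chest and fetch the canister.

Run:
```python
from h import *
import cv2
o=D(psi+pi/2)
arm.move_straight([.4475,.2545,.2],speed=.25)
arm.move_ptp(W(-.005,-.045,.22),o); st("over chest")
arm.move_straight(W(-.005,-.045,.05),speed=.15); st("in")
arm.move_straight(W(-.005,-.045,.0165),speed=.06); st("low")
arm.grip(.062); st("released")
arm.move_straight(W(-.005,-.045,.22),speed=.2); st("up")
c=[.4565,.107]
arm.grip(.085)
arm.move_ptp(c+[.2],o)
p=arm.camera("wrist"); q=arm.camera("top")
cv2.imwrite("pics/placed.png",np.hstack([cv2.resize(p["img"],(400,300)),cv2.resize(q["img"][120:330,180:460],(400,300))])[:,:,::-1])
st("over can")
```

```text
over chest t 12.88 F [ 0.7  0.2 -2. ] p [ 0.5049 -0.2233  0.2198] open 0.0433 40.9
in t 14.16 F [-1.   0.1 -2.4] p [ 0.5054 -0.224   0.0507] open 0.0434 40.9
low t 14.87 F [ 0.7 -0.9 -2.5] p [ 0.5047 -0.2236  0.0159] open 0.0433 41.2
released t 15.19 F [-0.  -0.2 -0.4] p [ 0.505  -0.2238  0.0166] open 0.062 0.0
up t 16.36 F [-1.2  0.2 -0.1] p [ 0.5043 -0.2235  0.2191] open 0.0621 0.0
over can t 18.08 F [-0.6  0.4 -0.2] p [0.4571 0.1061 0.2001] open 0.0847 0.0
```

View pics/placed.png

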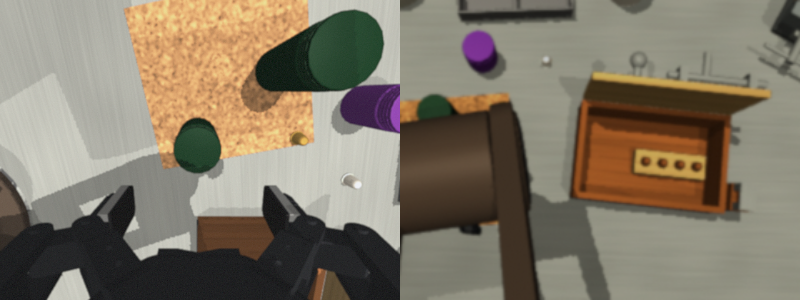

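The block sits flat in the chest at about (670,163) in the right frame, and the canister is lined up between the open fingers. Next: pick the canister and place it at the +y end.

Run:
```python
from h import *
import cv2
o=D(psi+pi/2); c=[.4565,.107]
arm.move_straight(c+[.038],speed=.15); st("down")
arm.grip(.04,40); st("grip")
arm.move_straight(c+[.2],speed=.2); st("lift")
arm.move_ptp(W(0,.078,.2),o); st("over")
arm.move_straight(W(0,.078,.075),speed=.15)
arm.move_straight(W(0,.078,.0455),speed=.06); st("low")
arm.grip(.078); st("rel")
arm.move_straight(W(0,.078,.17),speed=.2)
arm.move_ptp(W(-.02,.12,.36),D(psi)); st("up")
p=arm.camera("wrist"); q=arm.camera("scene"); t=arm.camera("top")
pickle.dump((p,q,t),open("p3.pkl","wb"))
cv2.imwrite("pics/placed2.png",np.vstack([np.hstack([cv2.resize(p["img"],(400,300)),cv2.resize(t["img"][120:330,180:460],(400,300))]),np.hstack([cv2.resize(q["img"][120:330,90:370],(400,300)),np.zeros((300,400,3),np.uint8)])])[:,:,::-1])
```

```text
down t 19.32 F [ 0.9 -0.1 -0.4] p [0.4569 0.107  0.0385] open 0.0849 0.0
grip t 19.68 F [-1.8 -0.9 14.5] p [0.4569 0.1071 0.0389] open 0.0591 39.8
lift t 20.63 F [-0.2 -0.  -1.4] p [0.4559 0.1069 0.1993] open 0.0588 43.3
over t 21.51 F [-0.6 -0.  -3.1] p [ 0.5206 -0.1015  0.1991] open 0.0587 43.3
low t 23.13 F [-0.5 -0.3 -2.9] p [ 0.5208 -0.1017  0.0449] open 0.0588 43.5
rel t 23.47 F [ 0.2 -1.3  0.6] p [ 0.5212 -0.1017  0.0455] open 0.0779 0.0
up t 25.76 F [0.1 0.  0.1] p [ 0.5049 -0.0581  0.3591] open 0.0776 0.0
```

View pics/placed2.png

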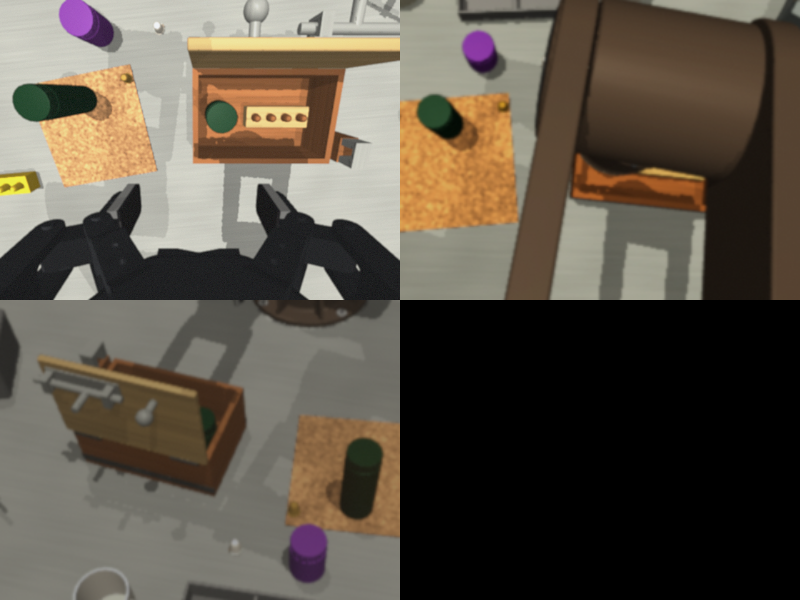

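Both items are upright in the chest: in the wrist frame, the canister is at (221,117) and the block at (277,117). The lid is near upright, with its top edge at y≈39–51, the ball knob at (257,10), and the bolt to its right. I'll get the lid angle from that edge.

Run:
```python
from h import *
from fit import proj
p,q,t=pickle.load(open("p3.pkl","rb"))
for th in np.arange(1.4,2.0,.1):
    u=np.array([-np.cos(th),np.sin(th)]);n=np.array([np.sin(th),np.cos(th)]);h=np.array([.085,.112])
    P=[]
    for r,k in [(.17,0),(.17,.012)]:
        x,z=h+r*u+k*n
        for y in (.13,-.13): P.append(W(x,y,z))
    print(round(th,2),"wrist(400 scale)",(proj(p,P)/1.4).round(0).tolist(),"scene crop",((proj(q,P)-[90,120])*400/280).round(0).tolist())
print(arm.inverse_kinematics(W(.15,.108,.30),D(psi)))
```

```text
1.4 wrist(400 scale) [[189.0, 82.0], [453.0, 82.0], [188.0, 69.0], [460.0, 69.0]] scene crop [[203.0, 77.0], [48.0, 42.0], [200.0, 82.0], [44.0, 46.0]]
1.5 wrist(400 scale) [[188.0, 64.0], [462.0, 64.0], [188.0, 50.0], [467.0, 50.0]] scene crop [[199.0, 85.0], [42.0, 48.0], [196.0, 90.0], [38.0, 53.0]]
1.6 wrist(400 scale) [[188.0, 44.0], [468.0, 44.0], [188.0, 30.0], [472.0, 30.0]] scene crop [[194.0, 93.0], [36.0, 55.0], [191.0, 99.0], [32.0, 61.0]]
1.7 wrist(400 scale) [[188.0, 24.0], [473.0, 24.0], [188.0, 10.0], [475.0, 10.0]] scene crop [[190.0, 102.0], [30.0, 64.0], [187.0, 109.0], [27.0, 70.0]]
1.8 wrist(400 scale) [[188.0, 4.0], [475.0, 4.0], [188.0, -9.0], [476.0, -9.0]] scene crop [[186.0, 112.0], [25.0, 73.0], [183.0, 119.0], [21.0, 79.0]]
1.9 wrist(400 scale) [[188.0, -14.0], [475.0, -14.0], [188.0, -27.0], [474.0, -27.0]] scene crop [[181.0, 122.0], [20.0, 83.0], [179.0, 130.0], [17.0, 90.0]]
2.0 wrist(400 scale) [[188.0, -31.0], [472.0, -31.0], [188.0, -42.0], [470.0, -43.0]] scene crop [[178.0, 134.0], [16.0, 93.0], [175.0, 142.0], [13.0, 101.0]]
[-1.71068161e-01  4.67685371e-01  1.44223010e+00 -4.44089210e-16
  1.23167718e+00  1.49128481e+00]
```

Run:
```python
from h import *
o=D(psi); Y=.108
arm.grip(0.0,40)
arm.move_ptp(W(.145,Y,.36),o)
arm.move_straight(W(.145,Y,.262),speed=.2); st("behind")
for th in list(np.arange(1.5,.05,-.15))+[0.]:
    u=np.array([-np.cos(th),np.sin(th)]);n=np.array([np.sin(th),np.cos(th)])
    x,z=np.array([.085,.112])+.15*u+.012*n
    arm.move_straight(W(x+.011,Y,z),speed=.12); st(f"{th:.2f}")
    if np.linalg.norm(arm.current_ft_force())>35: print("STOP");break
```

```text
behind t 27.97 F [0.8 0.4 0. ] p [ 0.6685 -0.0851  0.2635] open 0.0001 0.0
1.50 t 28.52 F [1.4 0.3 0.3] p [ 0.6216 -0.0809  0.2636] open -0.0002 0.0
1.35 t 28.86 F [ 0.1 -1.2 -0.3] p [ 0.5988 -0.0788  0.2611] open -0.0002 0.0
1.20 t 29.2 F [ 0.   0.3 -0.6] p [ 0.5769 -0.0767  0.2562] open 0.0 0.0
1.05 t 29.54 F [-0.5  0.5  0.3] p [ 0.5559 -0.0748  0.2482] open 0.0001 0.0
0.90 t 29.88 F [0.4 0.6 0.5] p [ 0.5364 -0.073   0.2371] open -0.0002 0.0
0.75 t 30.23 F [0.5 0.2 1. ] p [ 0.5187 -0.0714  0.2233] open 0.0001 0.0
0.60 t 30.57 F [ 0.5 -0.9  0.4] p [ 0.5034 -0.07    0.2069] open 0.0002 0.0
0.45 t 30.91 F [ 0.6 -0.1 -0.8] p [ 0.4905 -0.0688  0.1883] open -0.0002 0.0
0.30 t 31.25 F [ 0.2  0.3 -0.2] p [ 0.4807 -0.0679  0.1681] open -0.0002 0.0
0.15 t 31.59 F [ 0.2 -0.6 -0.3] p [ 0.4739 -0.0673  0.1467] open -0.0003 0.0
0.00 t 31.93 F [-0.1  0.3  0.1] p [ 0.4709 -0.0671  0.1246] open 0.0002 0.0
```

Run:
```python
from h import *
import cv2
p=arm.camera("scene"); t=arm.camera("top")
for n in ["lid","lid_knob","bolt_knob","bolt"]:
    print(n,[(np.round(d["rect"]).astype(int).tolist(),round(float(d["score"]),2)) for d in arm.look_for(p,n)][:2])
pickle.dump((p,t),open("p4.pkl","wb"))
cv2.imwrite("pics/lid.png",cv2.resize(p["img"][100:310,80:360,::-1],(800,600),interpolation=cv2.INTER_CUBIC))
```

```text
lid [([139, 156, 260, 229], 0.69), ([156, 154, 214, 173], 0.32)]
lid_knob [([137, 156, 259, 230], 0.85)]
bolt_knob [([163, 153, 216, 178], 0.56), ([140, 146, 265, 258], 0.31)]
bolt [([159, 158, 215, 174], 0.67)]
```

View pics/lid.png

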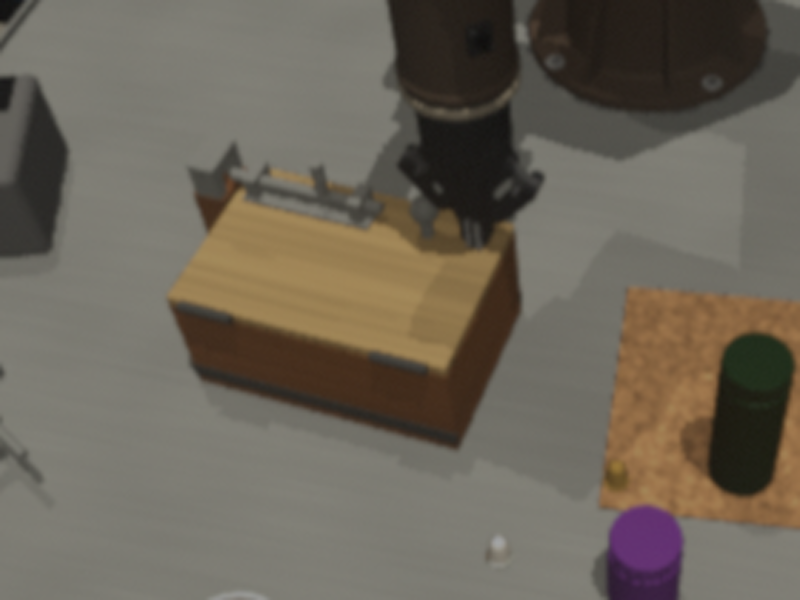

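The lid is down flat on the chest. The bolt post stands between its guides at crop (318,168), about (191,159) in the full frame. I'll press the lid to seat it, then locate the post from the scene and wrist views.

Run:
```python
from h import *
import cv2
P=np.array(W(.085-.139,.108,.124))
for dz in (.002,.004,.006):
    arm.move_straight(P-[0,0,dz],speed=.05); st(dz)
    if abs(arm.current_ft_force()[2])>10: break
arm.move_straight(P+[0,0,.1],speed=.2)
arm.move_ptp(W(-.12,-.02,.30),D(psi)); st("view")
p=arm.camera("wrist")
for n in ["bolt_knob","bolt","keeper"]:
    print(n,[(np.round(d["rect"]).astype(int).tolist(),round(float(d["score"]),2)) for d in arm.look_for(p,n)][:2])
s=arm.camera("scene")
pickle.dump((p,s),open("p5.pkl","wb"))
cv2.imwrite("pics/bolt.png",np.vstack([cv2.resize(p["img"][0:200,140:440],(600,400),interpolation=cv2.INTER_CUBIC),cv2.resize(s["img"][140:190,140:290],(600,200),interpolation=cv2.INTER_CUBIC)])[:,:,::-1])
def ray(p,px,z):
    R=p["cam_to_world"];d=R[:3,:3]@[(px[0]-p["cx"])/p["fx"],(px[1]-p["cy"])/p["fy"],1];X=R[:3,3]+d*(z-R[2,3])/d[2]-[C[0],C[1],0]
    return np.round([X[0]*np.cos(psi)+X[1]*np.sin(psi),-X[0]*np.sin(psi)+X[1]*np.cos(psi),z],4)
print("scene post top in chest", ray(s,(191.3,158.8),.176))
```

```text
0.002 t 32.48 F [-10.9   1.8  43. ] p [ 0.4704 -0.0669  0.1236] open 0.0003 21.5
view t 33.83 F [ 0.9 -0.3 -1.6] p [ 0.3923 -0.1882  0.299 ] open -0.0002 0.0
bolt_knob [([240, 123, 395, 140], 0.87)]
bolt [([240, 122, 397, 137], 0.61)]
keeper [([112, 3, 439, 161], 0.61)]
scene post top in chest [-0.0506 -0.035   0.176 ]
```

View pics/bolt.png

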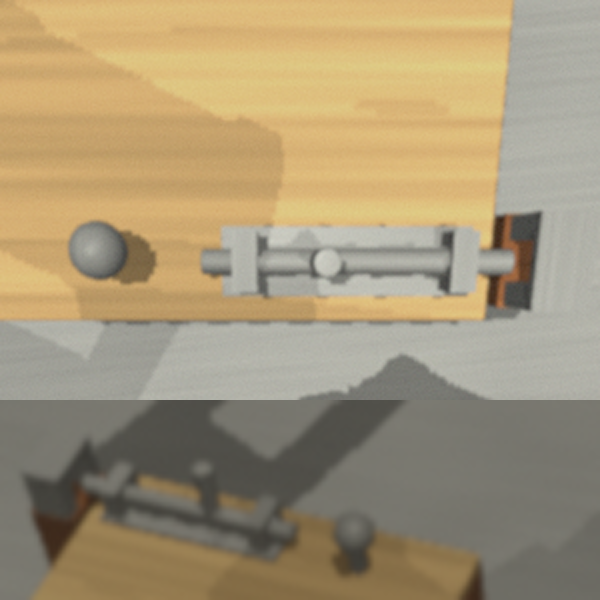

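The bolt is drawn back, with the post top at wrist crop (328,263), which is (304,131.5) in the full frame. The rod end just reaches the keeper at (510,262), and the lid is flush.

Run:
```python
from h import *
import cv2
p,s=pickle.load(open("p5.pkl","rb"))
def ray(p,px,z):
    R=p["cam_to_world"];d=R[:3,:3]@[(px[0]-p["cx"])/p["fx"],(px[1]-p["cy"])/p["fy"],1];X=R[:3,3]+d*(z-R[2,3])/d[2]-[C[0],C[1],0]
    return np.round([X[0]*np.cos(psi)+X[1]*np.sin(psi),-X[0]*np.sin(psi)+X[1]*np.cos(psi),z],4)
a=ray(p,(304,131.5),.178); b=ray(s,(190.8,158),.176); print(a,b)
x0,y0=(a[:2]+b[:2])/2
if np.hypot(*(a-b)[:2])>.012: raise SystemExit("views disagree")
arm.move_ptp(W(x0,y0+.034,.22),D(psi))
arm.move_straight(W(x0,y0+.034,.158),speed=.12); st("beside post")
arm.move_straight(W(x0,y0+.016-.036,.158),speed=.08); st("pushed")
for k in range(10):
    arm.move_straight(W(x0,y0+.016-.038-.002*k,.158),speed=.05); st(k)
    if abs(arm.current_ft_force()[1])>12: break
arm.move_straight(W(x0,y0+.016-.02,.158),speed=.1)
arm.move_straight(W(x0,y0+.016-.02,.25),speed=.2)
arm.move_ptp(W(-.12,-.02,.30),D(psi)); st("view")
p=arm.camera("wrist"); s=arm.camera("scene")
pickle.dump((p,s),open("p6.pkl","wb"))
cv2.imwrite("pics/bolt2.png",np.vstack([cv2.resize(p["img"][0:200,140:440],(600,400),interpolation=cv2.INTER_CUBIC),cv2.resize(s["img"][140:190,110:260],(600,200),interpolation=cv2.INTER_CUBIC)])[:,:,::-1])
```

```text
[-0.0556 -0.0417  0.178 ] [-0.0528 -0.0374  0.176 ]
beside post t 35.25 F [ 0.9 -0.4 -0.5] p [ 0.4598 -0.1803  0.1589] open 0.0002 0.0
pushed t 36.08 F [2.4 5.5 3.2] p [ 0.4547 -0.234   0.158 ] open -0.0001 2.9
0 t 36.33 F [ 7.3 19.2  5.4] p [ 0.4545 -0.2346  0.158 ] open -0.0001 9.8
view t 37.7 F [ 0.1 -0.3 -0. ] p [ 0.3921 -0.1882  0.2997] open 0.0 0.0
```

View pics/bolt2.png

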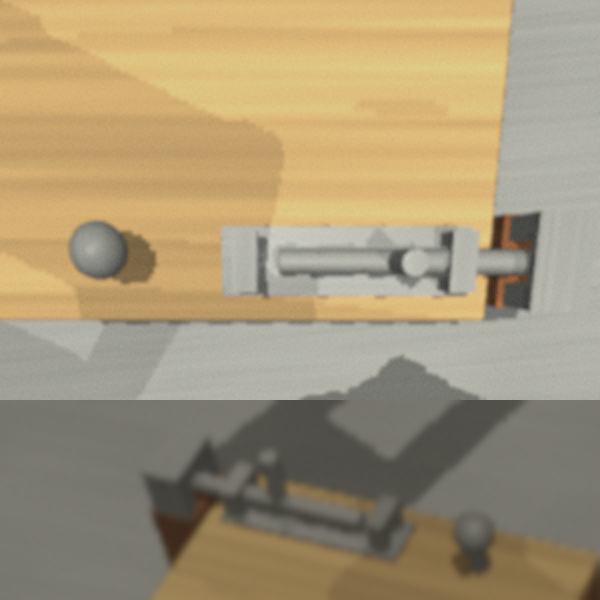

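The post has moved from crop x=328 to 415 and the rod runs into the keeper. I'll compute the travel.

Run:
```python
from h import *
def ray(p,px,z):
    R=p["cam_to_world"];d=R[:3,:3]@[(px[0]-p["cx"])/p["fx"],(px[1]-p["cy"])/p["fy"],1];X=R[:3,3]+d*(z-R[2,3])/d[2]-[C[0],C[1],0]
    return np.round([X[0]*np.cos(psi)+X[1]*np.sin(psi),-X[0]*np.sin(psi)+X[1]*np.cos(psi),z],4)
w5,s5=pickle.load(open("p5.pkl","rb"));w6,s6=pickle.load(open("p6.pkl","rb"))
f=lambda x,y:(x/2+140,y/2)
print("post",ray(w5,f(328,263),.178),ray(w6,f(415,263),.178))
print("rod end",ray(w5,f(202,262),.138),ray(w6,f(278,262),.138))
print("scene post",ray(s5,(140+203/4,140+68/4),.176),ray(s6,(110+268/4,140+57/4),.176))
print("guide gap edges (z .15)",ray(w6,f(258,262),.15),ray(w6,f(448,262),.15))
```

```text
post [-0.0556 -0.0417  0.178 ] [-0.0557 -0.0786  0.178 ]
rod end [-0.0555  0.0162  0.138 ] [-0.0556 -0.0208  0.138 ]
scene post [-0.056  -0.0391  0.176 ] [-0.0549 -0.0768  0.176 ]
guide gap edges (z .15) [-0.0554 -0.0114  0.15  ] [-0.0556 -0.1003  0.15  ]
```

Travel measures about 37 mm from where the bolt started, and it stopped against a 19 N rise. I'll push again harder, guarded, to see whether that is the hard stop.

Run:
```python
from h import *
import cv2
x0=-.0555
arm.move_ptp(W(x0,-.045,.22),D(psi))
arm.move_straight(W(x0,-.045,.156),speed=.12)
arm.move_straight(W(x0,-.058,.156),speed=.08); st("near")
for k in range(12):
    arm.move_straight(W(x0,-.060-.001*k,.156),speed=.03); arm.wait(.1); st(k)
    if abs(arm.current_ft_force()[1])>35: break
e=np.array(arm.current_eef_pos())-[C[0],C[1],0]; print("tool chest y",-e[0]*np.sin(psi)+e[1]*np.cos(psi))
arm.move_straight(W(x0,-.045,.156),speed=.1)
arm.move_straight(W(x0,-.045,.25),speed=.2)
arm.move_ptp(W(-.12,-.02,.30),D(psi)); st("view")
p=arm.camera("wrist"); s=arm.camera("scene"); p5,s5=pickle.load(open("p6.pkl","rb"))
pickle.dump((p,s),open("p7.pkl","wb"))
# sub-pixel shift of the rod's near end and post since last picture
for nm,(x,y,w,h) in {"post":(338,124,20,15),"rodend":(272,124,20,14)}.items():
    t=p5["img"][y:y+h,x:x+w]; r=cv2.matchTemplate(np.ascontiguousarray(p["img"][y-4:y+h+4,x-20:x+w+20]),np.ascontiguousarray(t),cv2.TM_CCOEFF_NORMED); m=cv2.minMaxLoc(r); print(nm,"shift px",m[3][0]-20,m[3][1]-4,m[1])
cv2.imwrite("pics/bolt3.png",np.vstack([cv2.resize(p["img"][0:200,140:440],(600,400),interpolation=cv2.INTER_CUBIC),cv2.resize(s["img"][140:190,110:260],(600,200),interpolation=cv2.INTER_CUBIC)])[:,:,::-1])
```

```text
near t 39.3 F [-0.2  0.1  0.8] p [ 0.4536 -0.2329  0.1564] open 0.0002 0.0
0 t 39.65 F [0.9 5.  2.5] p [ 0.4533 -0.2337  0.1561] open 0.0002 2.5
1 t 40.0 F [ 2.  11.3  4.8] p [ 0.4532 -0.2341  0.1561] open -0.0004 6.0
2 t 40.35 F [ 5.5 19.   6.7] p [ 0.4531 -0.2343  0.1561] open -0.0001 9.7
3 t 40.7 F [ 7.1 27.1  8.6] p [ 0.4531 -0.2346  0.1561] open -0.0003 13.5
4 t 41.05 F [ 8.9 32.7  8.9] p [ 0.453  -0.2349  0.156 ] open -0.0002 17.3
5 t 41.4 F [11.8 41.1 11.7] p [ 0.4529 -0.2352  0.156 ] open -0.0004 21.2
tool chest y -0.061129276426593486
view t 42.8 F [ 0.7 -0.3  0.4] p [ 0.3922 -0.1882  0.2997] open 0.0001 0.0
post shift px 0 0 0.9973539710044861
rodend shift px 0 0 0.9956669807434082
```

It holds hard at 41 N with no movement, and the post sits symmetrically between the guides for a 45 mm stroke. That suggests home, with the bolt having started about 8 mm out. There is time to confirm it: draw the bolt right back, measure the full stroke, then push it home again.

Run:
```python
from h import *
x0=-.0555
def cy():
    e=np.array(arm.current_eef_pos())-[C[0],C[1],0]; return round(float(-e[0]*np.sin(psi)+e[1]*np.cos(psi)),4)
def push(y,s,n,lim):
    for k in range(n):
        arm.move_straight(W(x0,y+s*.002*k,.156),speed=.05); F=arm.current_ft_force()[1]
        if abs(F)>lim: break
    print("stop at tool y",cy(),"F",round(float(F),1),"k",k)
arm.move_ptp(W(x0,-.103,.22),D(psi))
arm.move_straight(W(x0,-.103,.157),speed=.15); st("-y side")
arm.move_straight(W(x0,-.058,.157),speed=.1); st("drawn most")
push(-.056,1,8,12)
arm.move_straight(W(x0,cy()-.003,.157),speed=.1)
arm.move_straight(W(x0,cy(),.20),speed=.2)
p=arm.camera("scene")
arm.move_straight(W(x0,.01,.20),speed=.2)
arm.move_straight(W(x0,.01,.156),speed=.15)
arm.move_straight(W(x0,-.055,.156),speed=.1)
push(-.058,-1,6,20)
arm.move_straight(W(x0,-.045,.156),speed=.1)
arm.move_straight(W(x0,-.045,.25),speed=.25)
arm.move_ptp(W(-.12,-.02,.30),D(psi)); st("view")
import cv2
w=arm.camera("wrist"); o=pickle.load(open("p6.pkl","rb"))[0]
t=o["img"][124:139,338:358]; r=cv2.matchTemplate(np.ascontiguousarray(w["img"][120:143,308:378]),np.ascontiguousarray(t),cv2.TM_CCOEFF_NORMED); m=cv2.minMaxLoc(r); print("post shift px",m[3][0]-30,m[3][1]-4,m[1])
```

```text
-y side t 44.06 F [ 0.5  0.3 -0.1] p [ 0.4496 -0.2768  0.1579] open -0.0001 0.0
drawn most t 44.66 F [ 0.3 -0.3  0.4] p [ 0.4536 -0.2319  0.1572] open -0.0001 0.0
stop at tool y -0.0531 F -12.8 k 2
stop at tool y -0.0609 F 33.8 k 3
view t 50.1 F [ 1.1 -0.5  0.3] p [ 0.3921 -0.1883  0.2998] open 0.0001 0.0
post shift px 0 0 0.9962330460548401
```

The stroke midpoint is consistent, but finger width leaves the total stroke ambiguous. One more quick draw-back with a picture from the same viewpoint gives the stroke directly.

Run:
```python
from h import *
import cv2
x0=-.0555
V=lambda:(arm.move_ptp(W(-.12,-.02,.30),D(psi)),arm.camera("wrist"))[1]
o=pickle.load(open("p6.pkl","rb"))[0]["img"]; i=pickle.load(open("p5.pkl","rb"))[0]["img"]
def shift(im):
    t=np.ascontiguousarray(o[125:131,343:353]); r=cv2.matchTemplate(np.ascontiguousarray(im[122:134,280:370]),t,cv2.TM_CCOEFF_NORMED); m=cv2.minMaxLoc(r); return m[3][0]+280-343,round(m[1],2)
arm.move_ptp(W(x0,-.103,.20),D(psi))
arm.move_straight(W(x0,-.103,.157),speed=.2)
arm.move_straight(W(x0,-.0515,.157),speed=.15); st("drawn")
arm.move_straight(W(x0,-.056,.157),speed=.1)
arm.move_straight(W(x0,-.056,.20),speed=.3)
w=V(); pickle.dump(w,open("p8.pkl","wb"))
print("px shift vs home: initial",shift(i),"drawn",shift(w["img"]),arm.current_time())
cv2.imwrite("pics/cmp.png",np.vstack([cv2.resize(x[105:155,140:440],(780,130),interpolation=cv2.INTER_CUBIC) for x in (i,w["img"],o)])[:,:,::-1])
```

```text
drawn t 51.64 F [ -5.4 -16.3   1.3] p [ 0.455 -0.227  0.159] open -0.0001 8.4
px shift vs home: initial (-44, 0.93) drawn (-53, 0.96) 52.8
```

View pics/cmp.png

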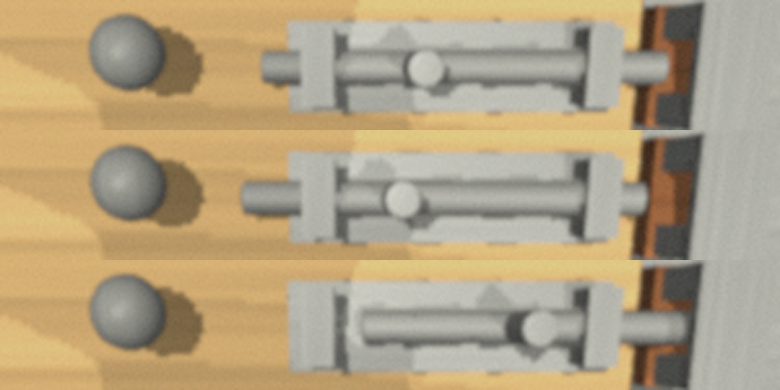

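The three rows (initial, drawn right back, pushed) put the post at x=426, 403 and 540. The full stroke is 53 px, or about 45 mm, so the pushed position was fully home. I'll push it home again, verify, and hand in.

Run:
```python
from h import *
import cv2
x0=-.0555
o=pickle.load(open("p6.pkl","rb"))[0]["img"]
arm.move_ptp(W(x0,.005,.19),D(psi))
arm.move_straight(W(x0,.005,.156),speed=.15)
arm.move_straight(W(x0,-.0625,.156),speed=.1); st("home")
if arm.current_ft_force()[1]<15: arm.move_straight(W(x0,-.064,.156),speed=.05); st("more")
arm.move_straight(W(x0,-.045,.156),speed=.1)
arm.move_straight(W(x0,-.045,.25),speed=.25)
arm.move_ptp(W(-.12,-.02,.30),D(psi)); im=arm.camera("wrist")["img"]
t=np.ascontiguousarray(o[125:131,343:353]); m=cv2.minMaxLoc(cv2.matchTemplate(np.ascontiguousarray(im[122:134,280:370]),t,cv2.TM_CCOEFF_NORMED)); d=m[3][0]+280-343
st("end"); print("shift",d,m[1])
if abs(d)<=1: print(arm.sign_off())
```

```text
home t 54.58 F [ 8.  27.8 10.3] p [ 0.4533 -0.2348  0.1564] open 0.0001 14.5
end t 55.92 F [-0.3 -0.4 -0.1] p [ 0.3925 -0.1885  0.2994] open 0.0002 0.0
shift 0 0.9834822416305542
the job is handed in; nothing more can be done
None
```

I handed the job in at about 56 s: the short canister and the wooden block are upright in the chest, the lid was shut before the bolt went in, and the bolt is fully home (about 45 mm); no verdict came back.

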